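# Slide the top test coupon out of its magazine and lay it on the balance

### The arm

A 6-joint arm with a two-finger parallel gripper is mounted at the origin on a cart in front of the work surface, level with it; the furniture and walls round the work are solid. World frame = base frame: x ahead of the robot, y to its left, z up, the work surface at z = 0. Lengths are in m, angles in rad, forces in N, time in s.
With the tool pointing down it reaches from about 0.25 to 0.725 m from the base axis. Payload 9.7 kg.
Tool frame: the origin (TCP) lies at the very end of the fingers, on their centre line; the grasp point (between the pads) lies 19 mm behind it; z points along the fingers, y is the direction in which the jaws open and shut (so a half turn about z gives the same grasp; the last joint's range is limited). The gripper opens to 85 mm and grips with 20 to 120 N. Pads are 22 mm wide; open, the fingers measure 114 mm over their backs; the gripper's body (76 mm by 85 mm) begins 54 mm behind the grasp point. The pads swing forward as they close: fully open they stand 13 mm farther back than shut.
Start: joints at [-1.258, 0.087, 0.176, 1.66, 0, 1.571], TCP at [0.169, -0.523, 0.231] pointing down, gripper open.
Joint ranges: [-3.13, 3.13], [-0.85, 1.81], [-1.15, 1.24], [-2.2, 2.28], [-1.44, 1.52], [-3.14, 3.14]. Speed limits (rad/s): [2.22, 2.22, 2.57, 3.14, 3.14, 3.14].

### API

Orientations are given as a unit quaternion [x, y, z, w].
In Python, from plant import read_state, camera, hand_in, spot_in gives the robot as it stands. The module is installed in compiled form; this text tells all that it offers.
- The arm moves only by the tool servo_tool, never from a script. Its argument "moves" is a list of rows, each an object of numbers: "x", "y", "z": the shift along the world's x, y, z in cm; "rx", "ry", "rz": the turn, a rotation vector about the world's x, y, z in degrees; "jaw": the opening, from 0 (shut) to 1 (fully open). In form: [{"x": .., "y": .., "z": .., "rx": .., "ry": .., "rz": .., "jaw": ..}, ...]. A call has 1 to 20 rows; each row is the pose to reach, as a shift and turn from the pose commanded when the call began; what a row does not reach only later rows make up. A row lasts 1/8 s, in which the tool goes at most 62.5 mm and 10.7 degrees, less where a joint would pass 70% of its speed; a pose out of reach is approached as far as the arm can. A call with a gripper value outside its range is refused whole. The fingers move at their own pace and stop on an object; the grip force is fixed at half the most. Time passes only in rows, so rows that repeat a pose let the fingers close. It gives the time, the measured TCP pose, the force and the opening at its end, in the units of the state.
- read_state(): the state, without advancing time (a new reading comes with each control period).
- camera(name): name is "scene" or "top" or "wrist"; returns a dict with "color" (480x640x3 uint8, red, green, blue), "fx", "fy", "cx", "cy" (pixels), "R" (3x3) and "t" (3): a world point X has camera coordinates R X + t. Camera axes: x right, y down, z forward; pixel columns grow to the right and rows downward; lengths in m; the calibration is good to about 2 mm. The wrist camera is an equidistant fisheye: a pixel r from the principal point sees the ray r / f radians off the axis. A picture is of the moment at which its call begins. There is no depth.
- hand_in(): hands the job in, once; it reports no verdict.
Trained networks look in a picture, given as the dict that the camera call returned (one of the last four; its "shot" number tells which), for a name from the list of things; names that differ only in an ending like _2 or _b are one class to them, and where a whole thing is asked for, a point or a joint stands for the part that bears it (a point fixed in the world has none). Each returns a list of dicts, best first, with "score" (0 to 1); they miss things now and then, are a little off and sometimes report something else, mostly with a low value. They report only what shows in the picture. A call takes as long as a camera call. They do not tell look-alikes from the thing itself.
- spot_in(picture, name): "centre" ([x, y, z] in m, in the coordinates of the camera as it stood for that picture, good to about 4 mm: the middle of the surface that is visible of it).
The state is a dict: "time_s": time; "joints": joint angles; "joint_velocities": joint speeds; "joint_torque": joint torques, N m; "position": TCP position; "tool_rot": TCP orientation; "contact_force": force on the tool from outside, world axes, zero at the start; "ft_torque": the same for the moment, N m; "width": finger opening in m.
Only numpy, scipy, OpenCV 4.12 (cv2) and the standard library are available. Lean on these libraries where they do the work, as an engineer would, in place of code of your own. Each camera call takes 0.05 s, during which the arm holds its last target.

### The job

Weigh the top metal coupon of the stack in the magazine: it lies too flush to be grasped there, so press on it lightly and slide it out over the magazine's open front until it overhangs by about 5 cm, still flat on the stack. Then let go, grip its overhanging end by the two long edges, lift it off and lay it flat, centred and gently on the balance's pan without forcing the pan down. Leave the coupons beneath where they are, let nothing fall, and do not disturb the stopwatch or the filter cassette.

Things in the scene. Friction and masses are not known exactly. Their poses are not given: they have to be found in the camera images.
- magazine: Fixed grey magazine with a stack of 3 coupons at z = 60 to 72 mm. Origin: on the worktop under the stack's middle; -x is its open front, y its left. Body 77 mm wide (y), x = -84 (upright front face) to +98 mm. Side guides (inner faces y = +-26.5 mm, 12 mm thick) and back stop (x > 82.5 mm) rise to z = 71 mm. Yaw within 0.35 rad; stands left or right of the balance.
- bed_front (a point): Middle of the magazine's upright front face, at the top coupon's underside (magazine x = -84, z = 68 mm); axes as the magazine's. A 2.5 mm thick lip here, up to z = 67 mm, holds back the two lower coupons but lets the top one pass toward -x. In front there is free air above a foot 10 mm high that sticks out 10 mm and is 110 mm wide.
- coupon_top_center (a point): Centre, half-way up, of the top coupon: plain aluminium plate 160 (x) x 50 (y) x 4 mm, 0.08 to 0.13 kg. Starts parallel to the magazine, centre at z = 70 mm, 0 to 15 mm forward of the magazine's origin. Slides easily on the one below (friction about 0.25; fingertips hold it better): 5 to 10 N of pressure is enough, over 60 N, a jab included, spoils it. It tips off if its centre passes the front face.
- coupon_mid_center (a point): Centre of the second coupon, same size, directly beneath the top one, held back by the front lip. Must stay.
- coupon_low_center (a point): Centre of the lowest coupon, same size. Must stay.
- pan_top (a point): Centre of the top face of the balance's square steel pan, 76 x 76 x 4 mm, at z = 70 mm when empty. The fixed white housing below is 150 (x) x 130 (y) mm, top at z = 38 mm; the pan's centre is 15 mm behind (+x) the housing's. Axes are the balance's: -x is its display front. Yaw within 0.35 rad.
- pan (a joint): How far the spring-borne pan has sunk, in m: about 0.0006 empty, about 0.002 with a coupon, end stop at 0.014. Spring 800 N/m. Above 0.011 (about 9 N) it is overloaded.
- stopwatch: Bystander: flat black stopwatch 61 x 54 x 16 mm lying behind the work; origin at the centre of its underside.
- filter_cassette: Bystander: round white filter cassette, 40 mm in diameter, 38 mm high, standing behind the work; origin at the centre of its underside.
Mind the look-alikes: they are no part of the job. Leave any orange look-alike of the part that bears coupon_top_center alone.

How it is judged:
By the outcome, as a careful person would: the job done as asked, in the order asked, and still so for the second after the job is handed in, with the robot touching nothing.
It also fails if it takes over 54 s, if anything falls off the work surface, if the arm or the gripper's body presses on something with over 40 N, if the wrist force passes 120 N, or if a joint passes its speed limit or range.

## Working session

There is one attempt and no reset: what is moved stays moved. The work goes in short steps, Python scripts to look and compute and a tool call to move; the robot and the scene stay as the last step left them, time stands still between calls to the robot, and variables do not carry over. Pictures are saved under pics/ and viewed, and the job is handed in when it is done.

Besides the shell and the picture viewer there is one more tool, called after "Call:" by a JSON object that holds its "method" and its "body", one argument or row to a line. servo_tool: Moves the arm, as the interface text tells. Its arguments: {"type":"object","properties":{"moves":{"type":"array","items":{"type":"object","properties":{"x":{"type":"number"},"y":{"type":"number"},"z":{"type":"number"},"rx":{"type":"number"},"ry":{"type":"number"},"rz":{"type":"number"},"jaw":{"type":"number"}}}}},"required":["moves"]}

```bash
mkdir -p pics; cat > h.py <<'E'
import numpy as np, cv2
from plant import read_state, camera, hand_in, spot_in
def save(p,n): cv2.imwrite('pics/'+n+'.png',p['color'][:,:,::-1])
def w(p,c): return np.array(p['R']).T@(np.array(c)-np.array(p['t']))
def proj(p,X):
    c=np.array(p['R'])@np.array(X)+np.array(p['t']); return p['fx']*c[0]/c[2]+p['cx'],p['fy']*c[1]/c[2]+p['cy']
def onz(p,u,v,z):
    d=np.array([(u-p['cx'])/p['fx'],(v-p['cy'])/p['fy'],1]);R=np.array(p['R']);o=-R.T@np.array(p['t']);d=R.T@d
    return o+d*(z-o[2])/d[2]
E
python3 - <<'E'
from h import *
for c in ('top','scene'):
    p=camera(c); save(p,c+'0')
    for n in ('magazine','coupon_top_center','pan_top','pan','stopwatch','filter_cassette'):
        for d in spot_in(p,n)[:3]: 
            X=w(p,d['centre']); print(c,n,round(d['score'],2),X.round(3),np.round(proj(p,X)))
s=read_state();print(s['time_s'],s['position'],s['tool_rot'],s['contact_force'],s['width'])
E
```

```text
top magazine 0.76 [0.6   0.144 0.059] [204. 266.]
top coupon_top_center 0.75 [ 0.423 -0.037  0.001] [311. 362.]
top pan 0.68 [ 0.586 -0.291  0.071] [449. 259.]
top pan 0.49 [0.779 0.111 0.023] [226. 179.]
top pan 0.22 [ 0.736 -0.085  0.014] [327. 196.]
top stopwatch 0.71 [ 0.736 -0.084  0.011] [327. 197.]
top filter_cassette 0.77 [0.778 0.114 0.022] [225. 179.]
scene magazine 0.6 [0.573 0.186 0.038] [185. 351.]
scene coupon_top_center 0.74 [ 0.422 -0.031  0.004] [381. 343.]
scene coupon_top_center 0.66 [0.593 0.163 0.075] [187. 315.]
scene pan_top 0.77 [ 0.591 -0.289  0.067] [412. 177.]
scene pan 0.57 [ 0.586 -0.286  0.072] [413. 177.]
scene pan 0.25 [0.574 0.189 0.042] [183. 350.]
scene pan 0.22 [0.596 0.16  0.077] [188. 311.]
scene filter_cassette 0.61 [0.781 0.117 0.016] [148. 256.]
0.7 [ 0.16924722 -0.52331596  0.23132331] [9.87797915e-01 1.55741064e-01 5.48573672e-06 2.98829811e-05] [0.20378199 0.51028108 0.33489998] 0.08571313350341715
```

View pics/top0.png

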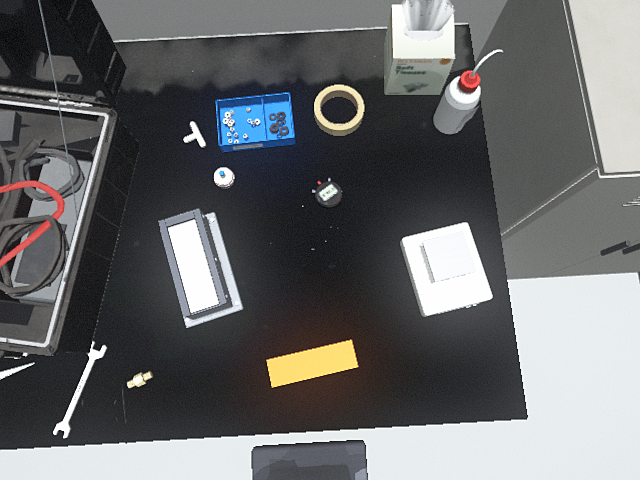

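View pics/scene0.png

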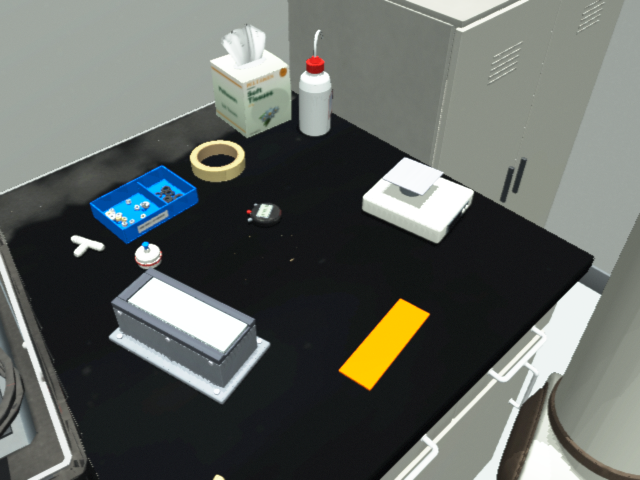

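The top view shows the magazine with its bright coupon around (195,262) and the orange look-alike at (312,363). The balance is at (447,268), with its pan at about (448,257). Next I'll measure the quads precisely.

```bash
python3 - <<'E'
from h import *
p=camera('top'); im=p['color']
g=im.min(axis=2).astype(np.uint8)
def quad(mask,roi):
    x0,y0,x1,y1=roi; m=np.zeros_like(mask); m[y0:y1,x0:x1]=mask[y0:y1,x0:x1]
    n,l,st,c=cv2.connectedComponentsWithStats(m); i=1+np.argmax(st[1:,4]); m=(l==i).astype(np.uint8)
    cs,_=cv2.findContours(m,0,1); h=cv2.convexHull(max(cs,key=cv2.contourArea)); q=cv2.approxPolyDP(h,6,True)[:,0]; return q,st[i,4]
q,a=quad((g>235).astype(np.uint8),(150,200,250,335)); print('coupon',q.tolist(),a)
P=np.array([onz(p,u,v,.072)[:2] for u,v in q]); print(P.round(4),'c',P.mean(0).round(4)); print('minrect',cv2.minAreaRect(P.astype(np.float32)))
crop=lambda b,n:cv2.imwrite('pics/'+n,cv2.resize(im[b[1]:b[3],b[0]:b[2],::-1],None,fx=5,fy=5,interpolation=cv2.INTER_CUBIC))
crop((145,205,260,325),'mag1.png'); crop((390,215,510,320),'bal1.png')
p2=camera('scene'); im=p2['color']; cv2.imwrite('pics/bal2.png',cv2.resize(im[145:245,350:490,::-1],None,fx=5,fy=5,interpolation=cv2.INTER_CUBIC))
cv2.imwrite('pics/mag2.png',cv2.resize(im[265:405,100:280,::-1],None,fx=4,fy=4,interpolation=cv2.INTER_CUBIC))
print(p['R'],p['t'],p['fx'])
E
```

```text
coupon [[194, 220], [217, 303], [191, 312], [168, 228]] 2495
[[0.6832 0.1593]
 [0.5312 0.1186]
 [0.5182 0.1634]
 [0.6708 0.2059]] c [0.6009 0.1618]
minrect ((0.6009843349456787, 0.161431685090065), (0.15840838849544525, 0.04815460368990898), 15.557881355285645)
[[-0.0551974  -0.99846617 -0.00430705]
 [-0.97070117  0.05467183 -0.23398766]
 [ 0.23386424 -0.00873465 -0.97223003]] [-0.02950836  0.62576962  0.7683967 ] 475.51946396166295
```

View pics/mag1.png

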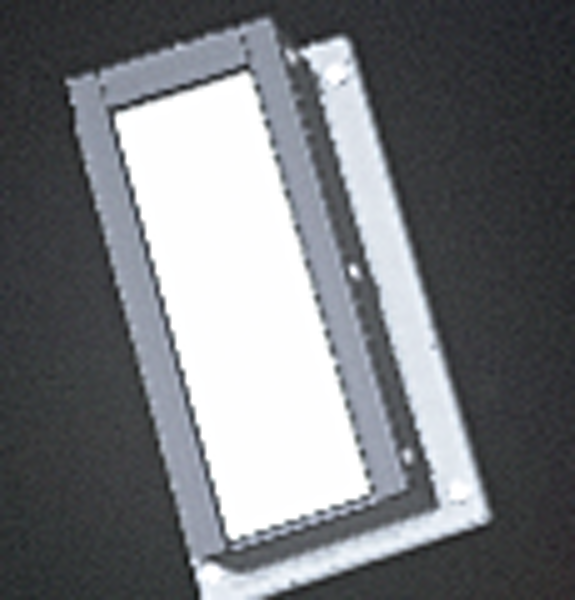

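View pics/bal1.png

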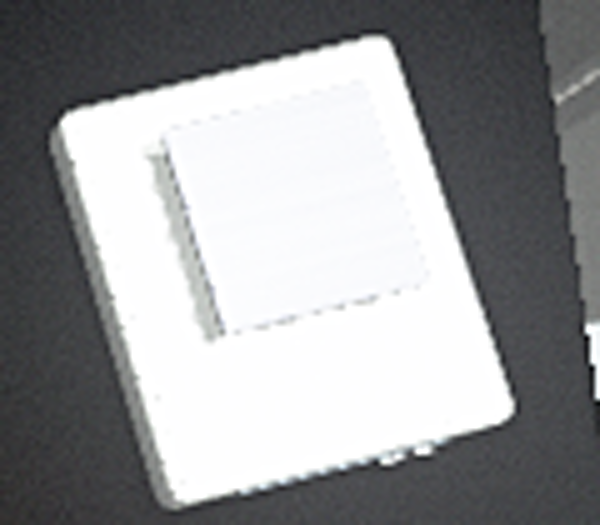

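View pics/bal2.png

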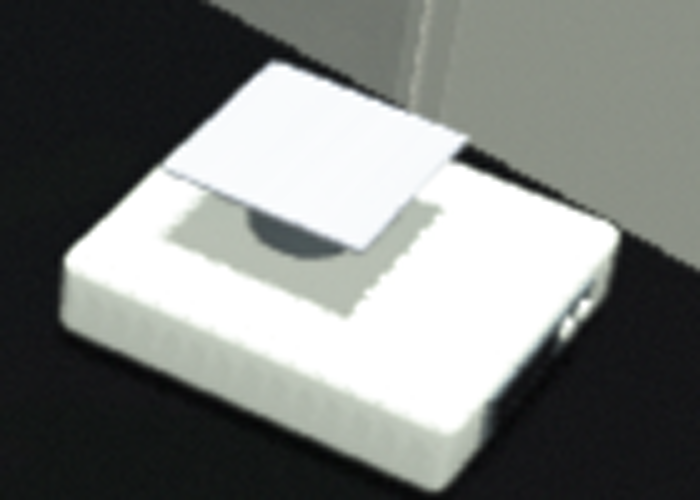

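View pics/mag2.png

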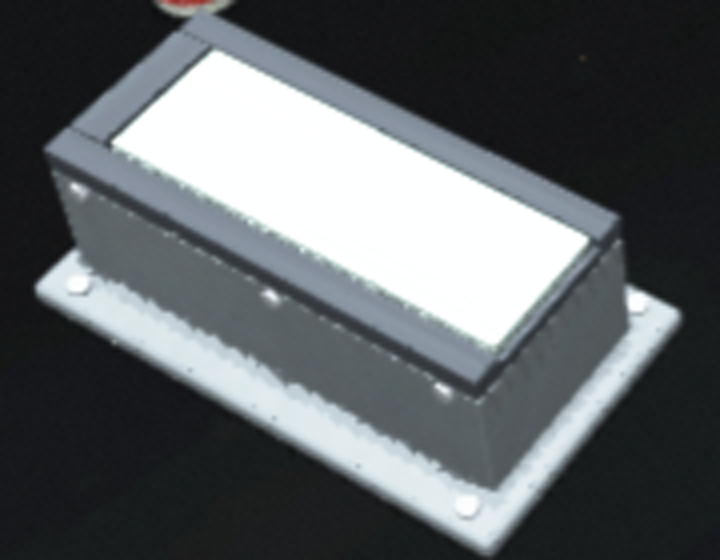

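```bash
python3 - <<'E'
from h import *
p=camera('top')
def do(n,pts,off,s,z,shrink=0):
    P=np.array([onz(p,u/s+off[0]-.4,v/s+off[1]-.4,z)[:2] for u,v in pts]); 
    print(n,P.round(4).tolist(),'c',P.mean(0).round(4),'sides',[round(float(np.hypot(*(P[i]-P[i-1]))),4) for i in range(4)],'ang',[round(float(np.degrees(np.arctan2(*(P[i]-P[i-1])[::-1]))),1) for i in range(4)])
do('guide',[(70,80),(270,18),(407,492),(195,558)],(145,205),5,.071)
do('coupon',[(113,112),(250,68),(373,493),(227,543)],(145,205),5,.072)
do('pan',[(163,130),(372,79),(430,286),(221,334)],(390,215),5,.070)
do('house',[(52,110),(395,35),(515,415),(165,507)],(390,215),5,.038)
p=camera('scene')
do('pan_s',[(275,60),(469,138),(364,250),(162,172)],(350,145),5,.070)
do('coupon_s',[(213,48),(590,238),(493,350),(108,143)],(100,265),4,.072)
do('guide_s',[(205,12),(622,220),(478,390),(45,148)],(100,265),4,.071)
E
```

```text
guide [[0.686, 0.2234], [0.7054, 0.1514], [0.5305, 0.1033], [0.5118, 0.1763]] c [0.6084 0.1636] sides [0.1804, 0.0746, 0.1814, 0.0754] ang [15.1, -74.9, -164.6, 104.3]
coupon [[0.6728, 0.2073], [0.6865, 0.1583], [0.5307, 0.1148], [0.5163, 0.1651]] c [0.6016 0.1614] sides [0.1621, 0.051, 0.1618, 0.0523] ang [15.1, -74.4, -164.4, 106.0]
pan [[0.6224, -0.2472], [0.637, -0.3239], [0.561, -0.3347], [0.5481, -0.2597]] c [ 0.5921 -0.2914] sides [0.0753, 0.0781, 0.0768, 0.0761] ang [9.5, -79.3, -171.9, 99.7]
house [[0.64, -0.2143], [0.6617, -0.345], [0.5177, -0.3698], [0.4919, -0.2407]] c [ 0.5778 -0.2925] sides [0.1504, 0.1325, 0.1461, 0.1317] ang [10.1, -80.6, -170.2, 101.3]
pan_s [[0.6352, -0.3221], [0.5603, -0.3352], [0.546, -0.2614], [0.6189, -0.2446]] c [ 0.5901 -0.2908] sides [0.0792, 0.076, 0.0752, 0.0747] ang [-78.1, -170.1, 100.9, 13.0]
coupon_s [[0.685, 0.1576], [0.5296, 0.1149], [0.5156, 0.1642], [0.6713, 0.2069]] c [0.6004 0.1609] sides [0.0511, 0.1613, 0.0513, 0.1615] ang [-74.4, -164.6, 105.8, 15.3]
guide_s [[0.703, 0.1498], [0.529, 0.1022], [0.5074, 0.1762], [0.6847, 0.223]] c [0.606  0.1628] sides [0.0754, 0.1804, 0.0771, 0.1833] ang [-75.9, -164.7, 106.2, 14.8]
```

Magazine: origin about (0.601, 0.161), yaw about 15.3°, with the coupon about 0 mm forward. Pan: (0.591, -0.291), yaw about 10.3°. I'm moving above the coupon with the jaws shut.

Call:
{"method": "servo_tool", "body": {
  "moves": [
    {"x": 43.7,"y": 68.6,"z": 0,"rz": -2.6,"jaw": 0},
    {"x": 43.7,"y": 68.6,"z": 0,"rz": -2.6,"jaw": 0},
    {"x": 43.7,"y": 68.6,"z": 0,"rz": -2.6,"jaw": 0},
    {"x": 43.7,"y": 68.6,"z": 0,"rz": -2.6,"jaw": 0},
    {"x": 43.7,"y": 68.6,"z": 0,"rz": -2.6,"jaw": 0},
    {"x": 43.7,"y": 68.6,"z": 0,"rz": -2.6,"jaw": 0},
    {"x": 43.7,"y": 68.6,"z": 0,"rz": -2.6,"jaw": 0},
    {"x": 43.7,"y": 68.6,"z": 0,"rz": -2.6,"jaw": 0},
    {"x": 43.7,"y": 68.6,"z": 0,"rz": -2.6,"jaw": 0},
    {"x": 43.7,"y": 68.6,"z": -4,"rz": -2.6,"jaw": 0},
    {"x": 43.7,"y": 68.6,"z": -8,"rz": -2.6,"jaw": 0},
    {"x": 43.7,"y": 68.6,"z": -12,"rz": -2.6,"jaw": 0},
    {"x": 43.7,"y": 68.6,"z": -14,"rz": -2.6,"jaw": 0},
    {"x": 43.7,"y": 68.6,"z": -14,"rz": -2.6,"jaw": 0}
  ]
}}

```text
$.moves[0]: bad value
```

Call:
{"method": "servo_tool", "body": {
  "moves": [
    {"x": 3.3,"y": 5.2,"z": 0,"rz": -2.6,"jaw": 0},
    {"x": 6.6,"y": 10.4,"z": 0,"rz": -2.6,"jaw": 0},
    {"x": 9.9,"y": 15.6,"z": 0,"rz": -2.6,"jaw": 0},
    {"x": 13.2,"y": 20.8,"z": 0,"rz": -2.6,"jaw": 0},
    {"x": 16.5,"y": 26,"z": 0,"rz": -2.6,"jaw": 0},
    {"x": 19.8,"y": 31.2,"z": 0,"rz": -2.6,"jaw": 0},
    {"x": 23.1,"y": 36.4,"z": 0,"rz": -2.6,"jaw": 0},
    {"x": 26.4,"y": 41.6,"z": 0,"rz": -2.6,"jaw": 0},
    {"x": 29.7,"y": 46.8,"z": 0,"rz": -2.6,"jaw": 0}
  ]
}}

```text
$.moves[0]: bad value
```

Call:
{"method": "servo_tool", "body": {
  "moves": [
    {"x": 3.3,"y": 5.2,"z": 0.0,"rx": 0.0,"ry": 0.0,"rz": -2.6,"jaw": 0.0},
    {"x": 6.6,"y": 10.4,"z": 0.0,"rx": 0.0,"ry": 0.0,"rz": -2.6,"jaw": 0.0}
  ]
}}

```text
time_s: 1.15
position: [0.2355, -0.4183, 0.2309]
tool_rot: [0.991, 0.132, -0.0, -0.0]
contact_force: [0.7, 0.0, 0.9]
width: 0.051
```

All seven keys are needed in every row. Continuing.

Call:
{"method": "servo_tool", "body": {
  "moves": [
    {"x": 37,"y": 58.1,"z": 0,"rx": 0,"ry": 0,"rz": 0,"jaw": 0},
    {"x": 37,"y": 58.1,"z": 0,"rx": 0,"ry": 0,"rz": 0,"jaw": 0},
    {"x": 37,"y": 58.1,"z": 0,"rx": 0,"ry": 0,"rz": 0,"jaw": 0},
    {"x": 37,"y": 58.1,"z": 0,"rx": 0,"ry": 0,"rz": 0,"jaw": 0},
    {"x": 37,"y": 58.1,"z": 0,"rx": 0,"ry": 0,"rz": 0,"jaw": 0},
    {"x": 37,"y": 58.1,"z": 0,"rx": 0,"ry": 0,"rz": 0,"jaw": 0},
    {"x": 37,"y": 58.1,"z": 0,"rx": 0,"ry": 0,"rz": 0,"jaw": 0},
    {"x": 37,"y": 58.1,"z": -4,"rx": 0,"ry": 0,"rz": 0,"jaw": 0},
    {"x": 37,"y": 58.1,"z": -8,"rx": 0,"ry": 0,"rz": 0,"jaw": 0},
    {"x": 37,"y": 58.1,"z": -12,"rx": 0,"ry": 0,"rz": 0,"jaw": 0},
    {"x": 37,"y": 58.1,"z": -14,"rx": 0,"ry": 0,"rz": 0,"jaw": 0},
    {"x": 37,"y": 58.1,"z": -14,"rx": 0,"ry": 0,"rz": 0,"jaw": 0},
    {"x": 37,"y": 58.1,"z": -14,"rx": 0,"ry": 0,"rz": 0,"jaw": 0},
    {"x": 37,"y": 58.1,"z": -14,"rx": 0,"ry": 0,"rz": 0,"jaw": 0}
  ]
}}

```text
time_s: 2.9
position: [0.6052, 0.1615, 0.0919]
tool_rot: [0.991, 0.133, 0.0, 0.0]
contact_force: [0.1, -0.2, 0.3]
width: 0.0
```

```bash
python3 - <<'E'
from h import *
s=read_state();print(s['time_s'],s['position'],s['tool_rot'],s['contact_force'],s['width'])
p=camera('scene'); save(p,'s2'); 
cv2.imwrite('pics/s2c.png',cv2.resize(p['color'][150:420,60:400,::-1],None,fx=2.2,fy=2.2))
E
```

```text
2.9 [0.60521801 0.16145753 0.09186876] [9.91064533e-01 1.33383193e-01 9.05579455e-05 8.77544871e-05] [ 0.09520764 -0.15681603  0.34114574] 4.018404120092616e-05
```

View pics/s2c.png

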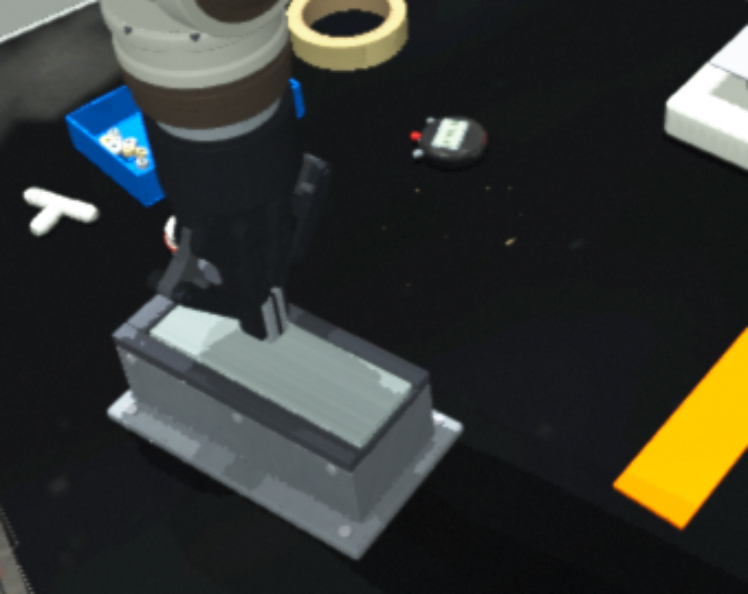

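The closed fingertips are over the middle of the coupon and between the guides. I'm descending gently.

Call:
{"method": "servo_tool", "body": {
  "moves": [
    {"x": 0,"y": 0.1,"z": -1.2,"rx": 0,"ry": 0,"rz": 0,"jaw": 0},
    {"x": 0,"y": 0.1,"z": -1.6,"rx": 0,"ry": 0,"rz": 0,"jaw": 0},
    {"x": 0,"y": 0.1,"z": -1.75,"rx": 0,"ry": 0,"rz": 0,"jaw": 0},
    {"x": 0,"y": 0.1,"z": -1.85,"rx": 0,"ry": 0,"rz": 0,"jaw": 0},
    {"x": 0,"y": 0.1,"z": -1.9,"rx": 0,"ry": 0,"rz": 0,"jaw": 0},
    {"x": 0,"y": 0.1,"z": -1.9,"rx": 0,"ry": 0,"rz": 0,"jaw": 0}
  ]
}}

```text
time_s: 3.7
position: [0.6053, 0.1627, 0.0724]
tool_rot: [0.991, 0.133, 0.0, -0.0]
contact_force: [0.5, -0.1, -0.3]
width: -0.0001
```

Call:
{"method": "servo_tool", "body": {
  "moves": [
    {"x": 0,"y": 0,"z": -0.03,"rx": 0,"ry": 0,"rz": 0,"jaw": 0},
    {"x": 0,"y": 0,"z": -0.05,"rx": 0,"ry": 0,"rz": 0,"jaw": 0},
    {"x": 0,"y": 0,"z": -0.05,"rx": 0,"ry": 0,"rz": 0,"jaw": 0}
  ]
}}

```text
time_s: 4.08
position: [0.6053, 0.1627, 0.0721]
tool_rot: [0.991, 0.133, 0.0, -0.0]
contact_force: [-1.0, 0.5, 2.8]
width: 0.0
```

Call:
{"method": "servo_tool", "body": {
  "moves": [
    {"x": 0,"y": 0,"z": -0.03,"rx": 0,"ry": 0,"rz": 0,"jaw": 0},
    {"x": 0,"y": 0,"z": -0.05,"rx": 0,"ry": 0,"rz": 0,"jaw": 0},
    {"x": 0,"y": 0,"z": -0.05,"rx": 0,"ry": 0,"rz": 0,"jaw": 0}
  ]
}}

```text
time_s: 4.45
position: [0.6055, 0.1628, 0.0721]
tool_rot: [0.991, 0.133, 0.001, -0.0]
contact_force: [-2.0, -0.0, 6.5]
width: -0.0003
```

Call:
{"method": "servo_tool", "body": {
  "moves": [
    {"x": 0,"y": 0,"z": -0.02,"rx": 0,"ry": 0,"rz": 0,"jaw": 0},
    {"x": -0.29,"y": -0.08,"z": -0.02,"rx": 0,"ry": 0,"rz": 0,"jaw": 0},
    {"x": -0.68,"y": -0.18,"z": -0.02,"rx": 0,"ry": 0,"rz": 0,"jaw": 0},
    {"x": -1.06,"y": -0.29,"z": -0.02,"rx": 0,"ry": 0,"rz": 0,"jaw": 0},
    {"x": -1.45,"y": -0.4,"z": -0.02,"rx": 0,"ry": 0,"rz": 0,"jaw": 0}
  ]
}}

```text
time_s: 5.08
position: [0.5915, 0.1589, 0.0721]
tool_rot: [0.991, 0.133, 0.001, -0.0]
contact_force: [1.0, 0.0, 6.1]
width: 0.0003
```

```bash
python3 - <<'E'
from h import *
p=camera('scene'); 
cv2.imwrite('pics/s3c.png',cv2.resize(p['color'][260:420,90:310,::-1],None,fx=3.5,fy=3.5))
E
```

```text
(no output)
```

View pics/s3c.png

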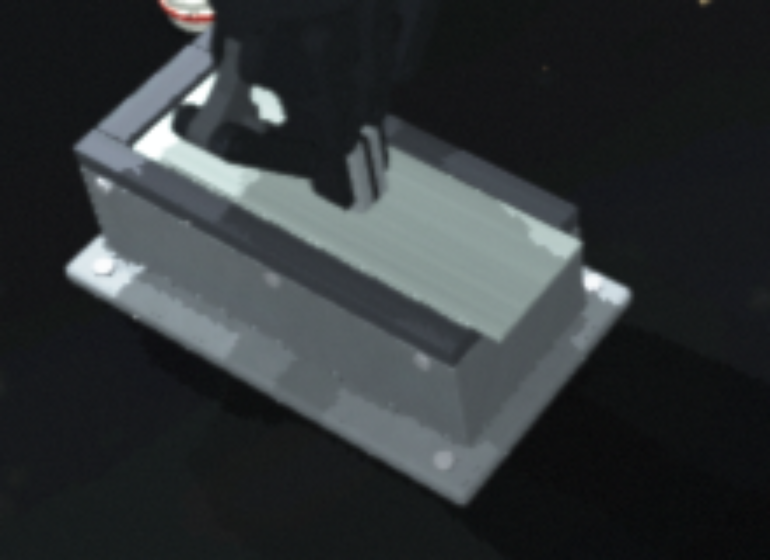

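The coupon is following, with its front end now just past the front face. Continuing the remaining ~39 mm.

Call:
{"method": "servo_tool", "body": {
  "moves": [
    {"x": -0.39,"y": -0.1,"z": -0.01,"rx": 0,"ry": 0,"rz": 0,"jaw": 0},
    {"x": -0.87,"y": -0.24,"z": -0.01,"rx": 0,"ry": 0,"rz": 0,"jaw": 0},
    {"x": -1.35,"y": -0.37,"z": -0.01,"rx": 0,"ry": 0,"rz": 0,"jaw": 0},
    {"x": -1.83,"y": -0.5,"z": -0.01,"rx": 0,"ry": 0,"rz": 0,"jaw": 0},
    {"x": -2.31,"y": -0.63,"z": -0.01,"rx": 0,"ry": 0,"rz": 0,"jaw": 0},
    {"x": -2.8,"y": -0.77,"z": -0.01,"rx": 0,"ry": 0,"rz": 0,"jaw": 0},
    {"x": -3.2,"y": -0.88,"z": -0.01,"rx": 0,"ry": 0,"rz": 0,"jaw": 0},
    {"x": -3.2,"y": -0.88,"z": -0.01,"rx": 0,"ry": 0,"rz": 0,"jaw": 0}
  ]
}}

```text
time_s: 6.12
position: [0.5592, 0.15, 0.0721]
tool_rot: [0.991, 0.133, 0.001, -0.0]
contact_force: [-1.4, -0.6, 8.3]
width: -0.0002
```

```bash
python3 - <<'E'
from h import *
p=camera('scene'); 
cv2.imwrite('pics/s4c.png',cv2.resize(p['color'][260:420,90:310,::-1],None,fx=3.5,fy=3.5))
E
```

```text
(no output)
```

View pics/s4c.png

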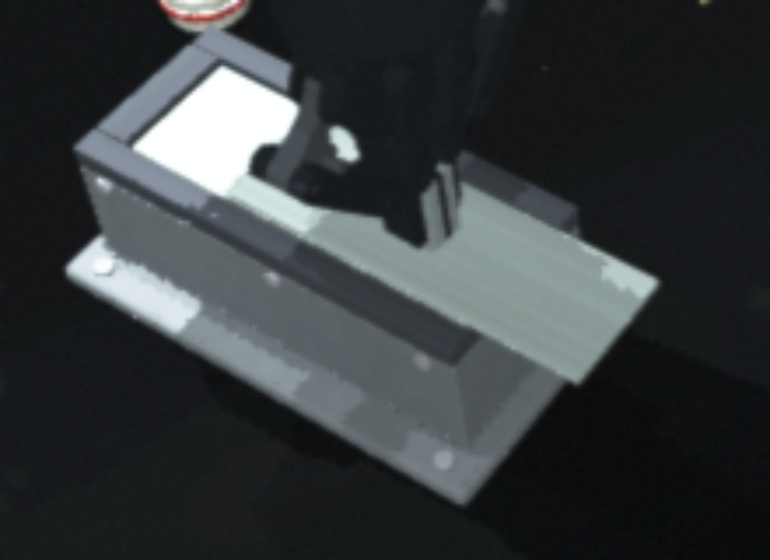

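```bash
python3 - <<'E'
from h import *
p=camera('scene')
P=[onz(p,u/3.5+90-.4,v/3.5+260-.4,.072)[:2] for u,v in ((660,283),(577,384))]
m=(P[0]+P[1])/2; a=np.radians(15.3); o=np.array([.6006,.1614]); ex=np.array([np.cos(a),np.sin(a)]);ey=np.array([-ex[1],ex[0]])
print(P,m,(m-o)@ex,(m-o)@ey,np.hypot(*(P[0]-P[1])))
E
```

```text
[array([0.48237717, 0.10284027]), array([0.46925994, 0.15183407])] [0.47581856 0.12733717] -0.12934712905941997 7.090193384732573e-05 0.050719369889431015
```

The overhang is about 45 mm, so I'm adding 4.5 mm and then lifting off. After lifting I move forward and up so the cameras can see the coupon.

Call:
{"method": "servo_tool", "body": {
  "moves": [
    {"x": -0.25,"y": -0.07,"z": 0,"rx": 0,"ry": 0,"rz": 0,"jaw": 0},
    {"x": -0.45,"y": -0.12,"z": 0,"rx": 0,"ry": 0,"rz": 0,"jaw": 0},
    {"x": -0.45,"y": -0.12,"z": 0,"rx": 0,"ry": 0,"rz": 0,"jaw": 0},
    {"x": -0.45,"y": -0.12,"z": 0.2,"rx": 0,"ry": 0,"rz": 0,"jaw": 0},
    {"x": -0.45,"y": -0.12,"z": 2,"rx": 0,"ry": 0,"rz": 0,"jaw": 0},
    {"x": -0.45,"y": -0.12,"z": 6,"rx": 0,"ry": 0,"rz": 0,"jaw": 0},
    {"x": -4.45,"y": -3.12,"z": 9,"rx": 0,"ry": 0,"rz": 0,"jaw": 0.76},
    {"x": -9,"y": -6,"z": 9,"rx": 0,"ry": 0,"rz": 0,"jaw": 0.76},
    {"x": -12,"y": -10,"z": 9,"rx": 0,"ry": 0,"rz": 0,"jaw": 0.76},
    {"x": -12,"y": -10,"z": 9,"rx": 0,"ry": 0,"rz": 0,"jaw": 0.76}
  ]
}}

```text
time_s: 7.48
position: [0.4375, 0.0483, 0.1627]
tool_rot: [0.991, 0.132, 0.001, 0.0]
contact_force: [0.4, 0.5, -0.9]
width: 0.0649
```

```bash
python3 - <<'E'
from h import *
print(read_state()['position'],read_state()['width'])
p=camera('top'); cv2.imwrite('pics/t5c.png',cv2.resize(p['color'][200:360,130:350,::-1],None,fx=3.5,fy=3.5,interpolation=cv2.INTER_CUBIC))
p=camera('scene'); 
cv2.imwrite('pics/s5c.png',cv2.resize(p['color'][260:420,90:310,::-1],None,fx=3.5,fy=3.5,interpolation=cv2.INTER_CUBIC))
E
```

```text
[0.43747124 0.04830509 0.16268672] 0.06489225686231916
```

View pics/s5c.png

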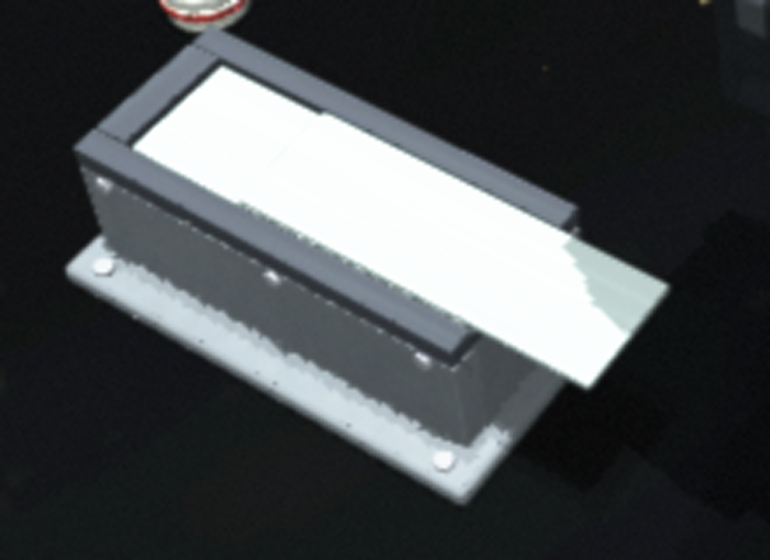

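View pics/t5c.png

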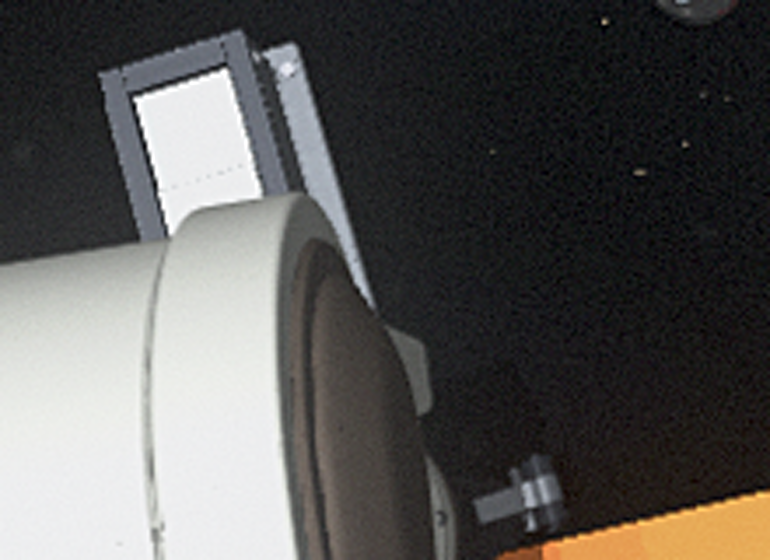

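```bash
python3 - <<'E'
from h import *
p=camera('scene'); q=camera('top')
a=np.radians(15.3); o=np.array([.6006,.1614]); ex=np.array([np.cos(a),np.sin(a)]);ey=np.array([-ex[1],ex[0]])
for n,pp,pts,off in (('front',p,((668,287),(588,389)),(90,260)),('back s',p,((320,112),(240,203)),(90,260)),('back t',q,((165,190),(247,163)),(130,200))):
    P=[onz(pp,u/3.5+off[0]-.4,v/3.5+off[1]-.4,.072)[:2] for u,v in pts]; m=(P[0]+P[1])/2
    d=P[0]-P[1]; print(n,m.round(4),'mag',((m-o)@ex).round(4),((m-o)@ey).round(4),'yaw',np.degrees(np.arctan2(d[1],d[0]))%180-90)
for X in (-.084-.028,): print('grip',o+ex*X)
E
```

```text
front [0.4721 0.1261] mag -0.1333 -0.0001 yaw 16.08663981759331
back s [0.6259 0.1687] mag 0.0264 0.0003 yaw 20.533333724101567
back t [0.6281 0.1687] mag 0.0285 -0.0002 yaw 15.81801500402159
grip [0.49256957 0.13184622]
```

The overhang is about 49 mm with the coupon flat and straight. The grip point will be 28 mm ahead of the front face, which keeps the fingers clear of the pan later.

Call:
{"method": "servo_tool", "body": {
  "moves": [
    {"x": 3,"y": 4.5,"z": 0,"rx": 0,"ry": 0,"rz": 0,"jaw": 0.76},
    {"x": 5.5,"y": 8.35,"z": 0,"rx": 0,"ry": 0,"rz": 0,"jaw": 0.76},
    {"x": 5.5,"y": 8.35,"z": -2,"rx": 0,"ry": 0,"rz": 0,"jaw": 0.76},
    {"x": 5.5,"y": 8.35,"z": -5,"rx": 0,"ry": 0,"rz": 0,"jaw": 0.76},
    {"x": 5.5,"y": 8.35,"z": -6,"rx": 0,"ry": 0,"rz": 0,"jaw": 0.76},
    {"x": 5.5,"y": 8.35,"z": -6,"rx": 0,"ry": 0,"rz": 0,"jaw": 0.76}
  ]
}}

```text
time_s: 8.43
position: [0.4936, 0.1337, 0.1006]
tool_rot: [0.991, 0.134, -0.001, 0.0]
contact_force: [0.5, 0.4, 0.2]
width: 0.0646
```

```bash
python3 - <<'E'
from h import *
p=camera('scene'); 
cv2.imwrite('pics/s6c.png',cv2.resize(p['color'][260:420,90:310,::-1],None,fx=3.5,fy=3.5,interpolation=cv2.INTER_CUBIC))
p=camera('wrist'); save(p,'w6')
E
```

```text
(no output)
```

View pics/s6c.png

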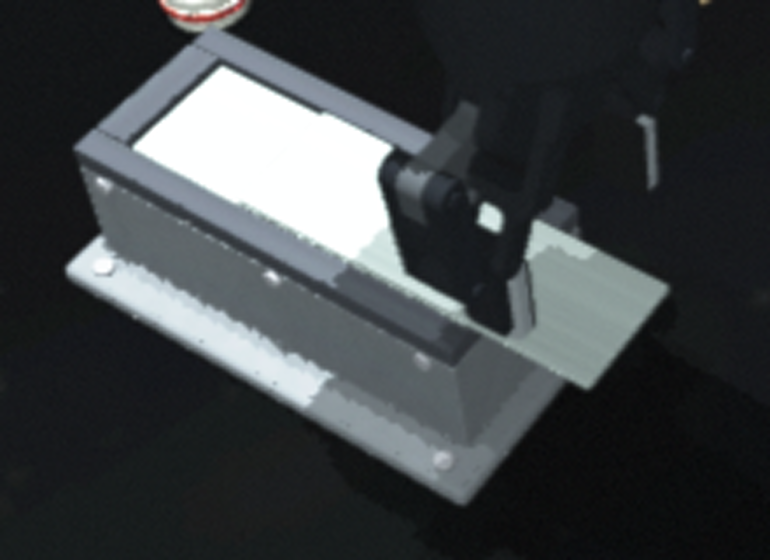

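View pics/w6.png

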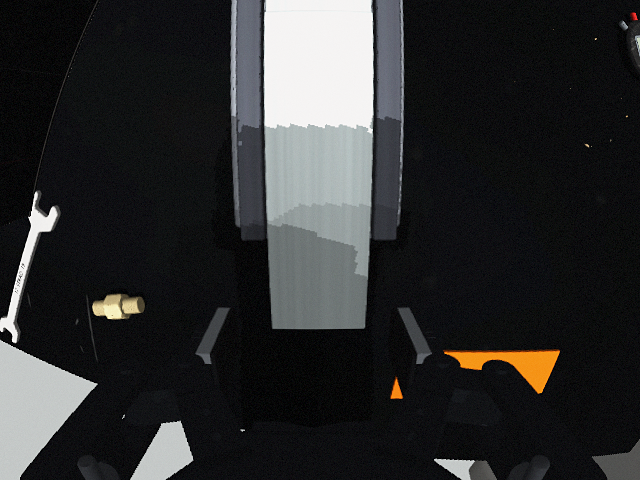

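The wrist view shows the jaws about 5 px (2 mm) left of the coupon's middle, which agrees with the measured TCP overshoot. I'm correcting that, descending and closing.

Call:
{"method": "servo_tool", "body": {
  "moves": [
    {"x": -0.1,"y": -0.2,"z": 0,"rx": 0,"ry": 0,"rz": 0,"jaw": 0.76},
    {"x": -0.1,"y": -0.2,"z": -1.5,"rx": 0,"ry": 0,"rz": 0,"jaw": 0.76},
    {"x": -0.1,"y": -0.2,"z": -3.2,"rx": 0,"ry": 0,"rz": 0,"jaw": 0.76},
    {"x": -0.1,"y": -0.2,"z": -4.7,"rx": 0,"ry": 0,"rz": 0,"jaw": 0.76},
    {"x": -0.1,"y": -0.2,"z": -5.15,"rx": 0,"ry": 0,"rz": 0,"jaw": 0.76},
    {"x": -0.1,"y": -0.2,"z": -5.15,"rx": 0,"ry": 0,"rz": 0,"jaw": 0.76}
  ]
}}

```text
time_s: 9.28
position: [0.4925, 0.1314, 0.0491]
tool_rot: [0.991, 0.133, -0.0, 0.0]
contact_force: [0.1, 0.1, -0.1]
width: 0.0646
```

```bash
python3 - <<'E'
from h import *
print(read_state()['position'])
p=camera('scene'); 
cv2.imwrite('pics/s7c.png',cv2.resize(p['color'][260:420,90:310,::-1],None,fx=3.5,fy=3.5,interpolation=cv2.INTER_CUBIC))
p=camera('wrist'); save(p,'w7')
E
```

```text
[0.49253857 0.1313654  0.04909953]
```

View pics/s7c.png

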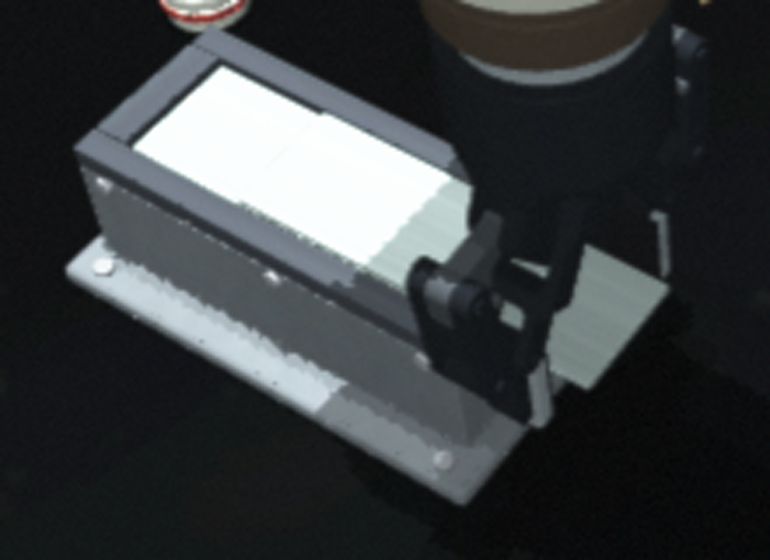

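View pics/w7.png

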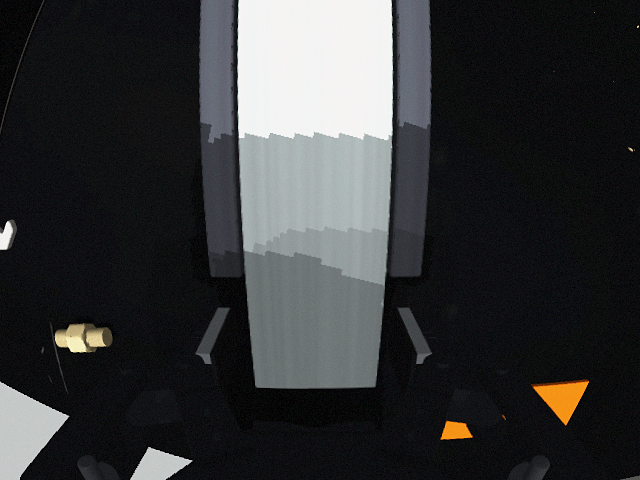

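The coupon's front end lies between the pads, centred to about 1 mm. Closing now.

Call:
{"method": "servo_tool", "body": {
  "moves": [
    {"x": 0,"y": -0.05,"z": 0,"rx": 0,"ry": 0,"rz": 0,"jaw": 0.64},
    {"x": 0,"y": -0.05,"z": 0,"rx": 0,"ry": 0,"rz": 0,"jaw": 0.58},
    {"x": 0,"y": -0.05,"z": 0,"rx": 0,"ry": 0,"rz": 0,"jaw": 0.5},
    {"x": 0,"y": -0.05,"z": 0,"rx": 0,"ry": 0,"rz": 0,"jaw": 0.4},
    {"x": 0,"y": -0.05,"z": 0,"rx": 0,"ry": 0,"rz": 0,"jaw": 0.4},
    {"x": 0,"y": -0.05,"z": 0,"rx": 0,"ry": 0,"rz": 0,"jaw": 0.4}
  ]
}}

```text
time_s: 10.12
position: [0.493, 0.1309, 0.0497]
tool_rot: [0.991, 0.133, 0.0, -0.0]
contact_force: [-0.1, -0.6, 4.1]
width: 0.0481
```

```bash
python3 - <<'E'
from h import *
s=read_state();print(s['time_s'],s['position'],s['contact_force'],s['ft_torque'],s['width'])
p=camera('scene'); 
cv2.imwrite('pics/s8c.png',cv2.resize(p['color'][260:420,90:310,::-1],None,fx=3.5,fy=3.5,interpolation=cv2.INTER_CUBIC))
E
```

```text
10.125 [0.49301081 0.13094479 0.049742  ] [-0.11101719 -0.55099503  4.13302269] [-0.02699487 -0.20173156 -0.02967604] 0.04814662166481529
```

View pics/s8c.png

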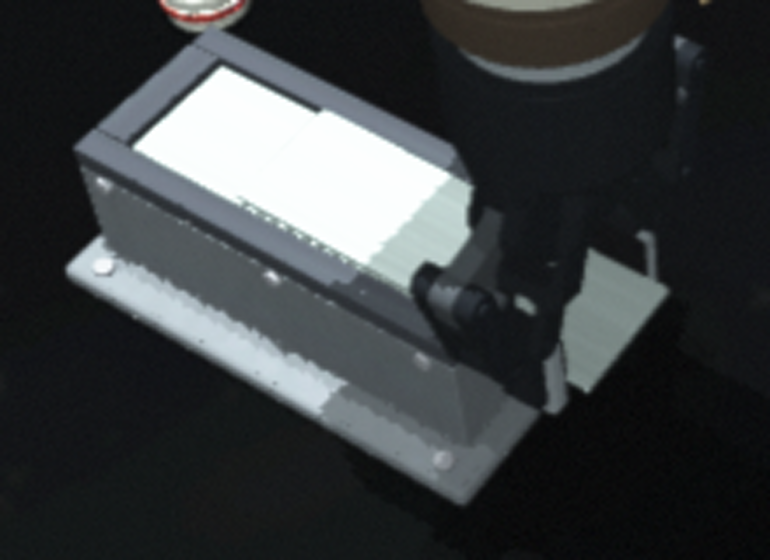

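It is gripped, reading 48 mm. Lifting slowly and checking for sag.

Call:
{"method": "servo_tool", "body": {
  "moves": [
    {"x": 0,"y": 0,"z": 0.3,"rx": 0,"ry": 0,"rz": 0,"jaw": 0.4},
    {"x": 0,"y": 0,"z": 0.8,"rx": 0,"ry": 0,"rz": 0,"jaw": 0.4},
    {"x": 0,"y": 0,"z": 1.6,"rx": 0,"ry": 0,"rz": 0,"jaw": 0.4},
    {"x": 0,"y": 0,"z": 2.8,"rx": 0,"ry": 0,"rz": 0,"jaw": 0.4},
    {"x": 0,"y": 0,"z": 4,"rx": 0,"ry": 0,"rz": 0,"jaw": 0.4},
    {"x": 0,"y": 0,"z": 4.5,"rx": 0,"ry": 0,"rz": 0,"jaw": 0.4},
    {"x": 0,"y": 0,"z": 4.5,"rx": 0,"ry": 0,"rz": 0,"jaw": 0.4}
  ]
}}

```text
time_s: 11.05
position: [0.493, 0.131, 0.095]
tool_rot: [0.991, 0.133, 0.0, -0.0]
contact_force: [-0.5, 0.2, -1.3]
width: 0.048
```

```bash
python3 - <<'E'
from h import *
s=read_state();print(s['time_s'],s['position'],s['contact_force'],s['ft_torque'],s['width'])
p=camera('scene'); 
cv2.imwrite('pics/s9c.png',cv2.resize(p['color'][220:420,70:320,::-1],None,fx=3,fy=3,interpolation=cv2.INTER_CUBIC))
p=camera('wrist'); save(p,'w9')
E
```

```text
11.05 [0.49300967 0.13095175 0.09497999] [-0.46411515  0.16041931 -1.2565744 ] [-0.03892699  0.03861775 -0.00073468] 0.04799202769415803
```

View pics/s9c.png

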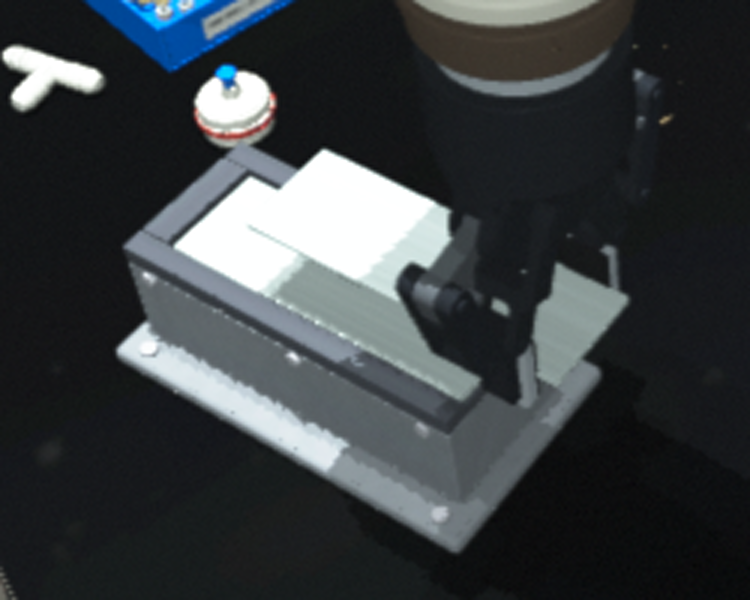

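View pics/w9.png

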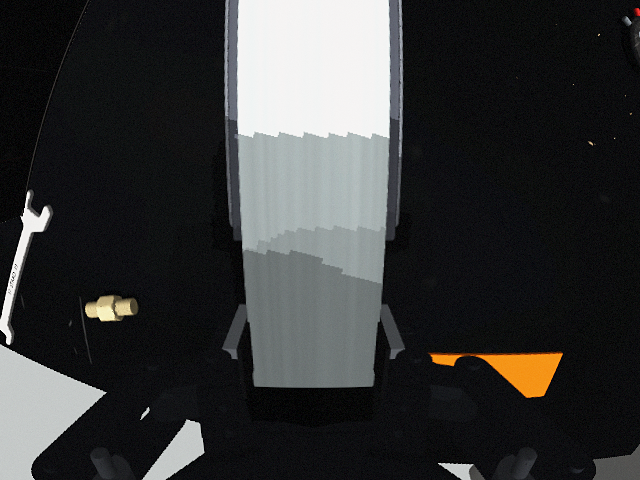

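The coupon is held and looks near level; the lower two stayed. I'll fit its pose.

```bash
cat > fit.py <<'E'
from h import *
from scipy.optimize import least_squares
def fit(p,obs,tcp,yaw):  # obs: list of (lx,ly,u,v) top-face local coords; fixed lateral z free
    def top(prm,lx,ly):
        s,dl,dz,dy,pit=prm; a=np.radians(yaw+dy); ex=np.array([np.cos(a),np.sin(a),0]);ey=np.array([-ex[1],ex[0],0])
        c=np.array(tcp)+ex*s+ey*dl+[0,0,dz]
        # grip point on coupon at lx=-s ; pitch about grip point: back lower when pit>0
        l=lx+s; return np.array(tcp)+[0,0,dz]+ey*(dl+ly)+ (ex*np.cos(np.radians(pit))-np.array([0,0,np.sin(np.radians(pit))]))*l*1.0
    f=lambda q:np.concatenate([np.subtract(proj(p,top(q,lx,ly)),(u,v)) for lx,ly,u,v in obs]+[[ (q[1])*300,(q[3])*.5]])
    r=least_squares(f,[.059,0,.0225,0,0],x_scale=[.01,.01,.01,1,1]); return r.x,np.abs(r.fun).max()
E
python3 - <<'E'
from fit import *
p=camera('scene'); s=read_state(); o=lambda u,v:(u/3+70-.4,v/3+220-.4)
obs=[(.08,-.025,*o(323,150)),(.08,.025,*o(248,226)),(-.08,-.025,*o(629,299)),(-.08,.025,*o(545,384))]
for k in (4,3): print(fit(p,obs[:k],s['position'],15.3))
E
```

```text
(array([ 6.15679386e-02,  1.03225038e-03,  2.08724287e-02, -1.17323882e+00,
        1.67599839e+00]), np.float64(1.5467764435008462))
(array([ 0.06017174, -0.00091887,  0.01926085,  0.15207336,  0.25345224]), np.float64(0.7619881161384114))
```

Call:
{"method": "servo_tool", "body": {
  "moves": [
    {"x": 0,"y": 0,"z": 1.5,"rx": 0,"ry": 0,"rz": 0,"jaw": 0.4},
    {"x": 0,"y": -0.8,"z": 3,"rx": 0,"ry": 0,"rz": 0,"jaw": 0.4},
    {"x": 0.2,"y": -2.8,"z": 3,"rx": 0,"ry": 0,"rz": 0,"jaw": 0.4},
    {"x": 0.5,"y": -6,"z": 3,"rx": 0,"ry": 0,"rz": -1,"jaw": 0.4},
    {"x": 0.9,"y": -10,"z": 3,"rx": 0,"ry": 0,"rz": -1.5,"jaw": 0.4},
    {"x": 1.3,"y": -14,"z": 3,"rx": 0,"ry": 0,"rz": -2,"jaw": 0.4},
    {"x": 1.7,"y": -18,"z": 3,"rx": 0,"ry": 0,"rz": -2.5,"jaw": 0.4},
    {"x": 2.1,"y": -22,"z": 3,"rx": 0,"ry": 0,"rz": -3,"jaw": 0.4},
    {"x": 2.5,"y": -26,"z": 3,"rx": 0,"ry": 0,"rz": -3.5,"jaw": 0.4},
    {"x": 2.9,"y": -30,"z": 3,"rx": 0,"ry": 0,"rz": -4,"jaw": 0.4},
    {"x": 3.3,"y": -34,"z": 3,"rx": 0,"ry": 0,"rz": -4.5,"jaw": 0.4},
    {"x": 3.6,"y": -38,"z": 3,"rx": 0,"ry": 0,"rz": -5,"jaw": 0.4},
    {"x": 3.8,"y": -41,"z": 3,"rx": 0,"ry": 0,"rz": -5,"jaw": 0.4},
    {"x": 3.95,"y": -42.8,"z": 2.3,"rx": 0,"ry": 0,"rz": -5,"jaw": 0.4},
    {"x": 3.95,"y": -43.3,"z": 1.5,"rx": 0,"ry": 0,"rz": -5,"jaw": 0.4},
    {"x": 3.95,"y": -43.3,"z": 1.5,"rx": 0,"ry": 0,"rz": -5,"jaw": 0.4},
    {"x": 3.95,"y": -43.3,"z": 1.5,"rx": 0,"ry": 0,"rz": -5,"jaw": 0.4}
  ]
}}

```text
time_s: 13.32
position: [0.5323, -0.3012, 0.1096]
tool_rot: [0.996, 0.09, -0.0, -0.0]
contact_force: [-0.6, -0.4, -1.3]
width: 0.0482
```

```bash
python3 - <<'E'
from h import *
s=read_state();print(s['time_s'],s['position'],s['tool_rot'],s['contact_force'],s['width'])
p=camera('scene'); save(p,'s10')
cv2.imwrite('pics/s10c.png',cv2.resize(p['color'][110:270,330:530,::-1],None,fx=3.8,fy=3.7,interpolation=cv2.INTER_CUBIC))
p=camera('wrist'); save(p,'w10')
p=camera('top'); save(p,'t10')
E
```

```text
13.325 [ 0.53229886 -0.30120227  0.10963837] [ 9.95903675e-01  9.04204512e-02 -2.27902349e-05 -1.06466858e-04] [-0.56637403 -0.42960553 -1.27215819] 0.048208332592882965
```

View pics/s10c.png

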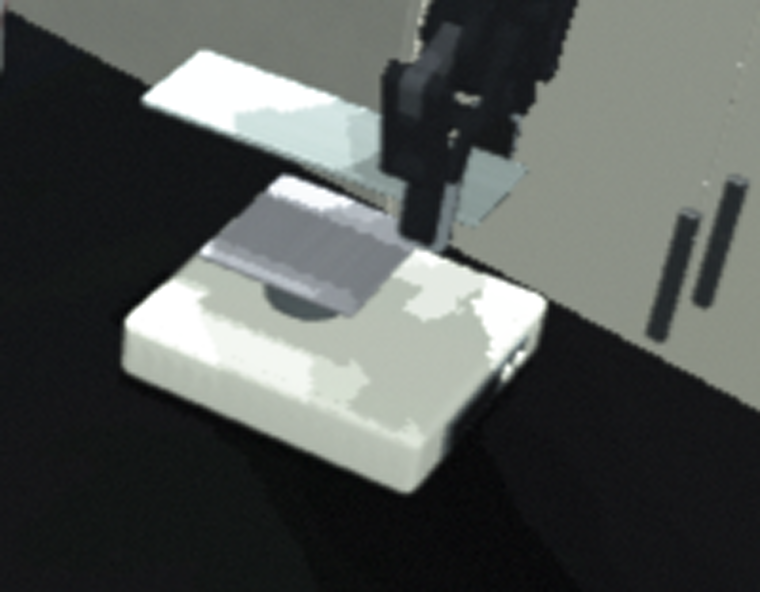

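View pics/w10.png

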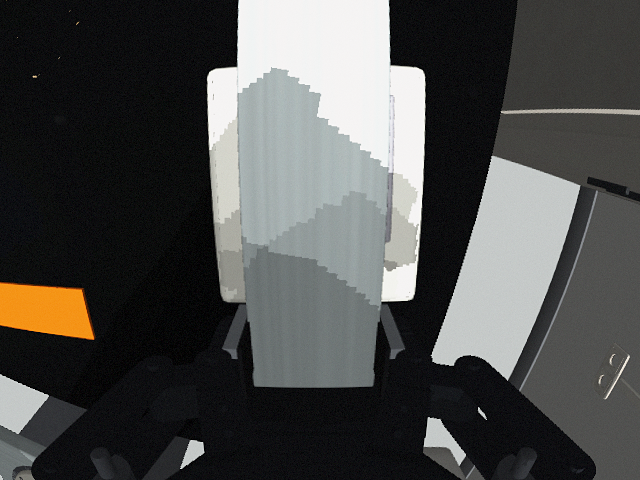

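View pics/t10.png

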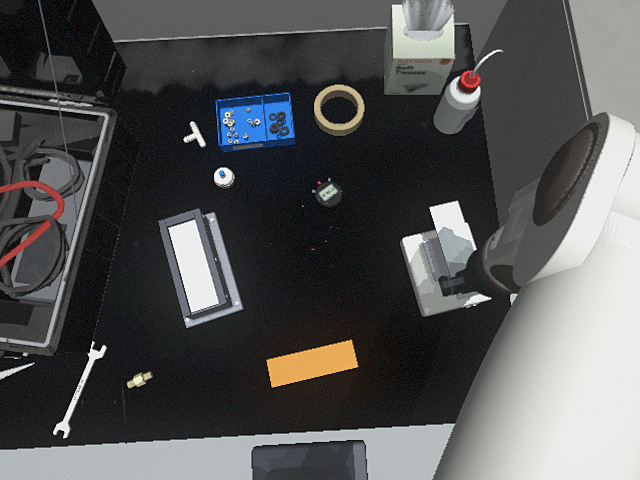

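```bash
cat >> h.py <<'E'
def fz(p,u,v,z):
    x=(u-p['cx'])/p['fx'];y=(v-p['cy'])/p['fy'];r=np.hypot(x,y);d=np.array([x/r*np.sin(r),y/r*np.sin(r),np.cos(r)]) if r>0 else np.array([0,0,1.])
    R=np.array(p['R']);o=-R.T@np.array(p['t']);d=R.T@d; return o+d*(z-o[2])/d[2]
E
python3 - <<'E'
from h import *
p=camera('wrist'); s=read_state(); tcp=s['position']
a=np.radians(10.3); ex=np.array([np.cos(a),np.sin(a)]);ey=np.array([-ex[1],ex[0]]); c=np.array([.5915,-.291])
def r(n,u,v,z):
    P=fz(p,u,v,z)[:2]; print(n,P.round(4),'rel pan',((P-c)@ex*1e3).round(1),((P-c)@ey*1e3).round(1))
zt=tcp[2]+.0223
for n,u,v,z in (('panR',393,95,.07),('panR',391,200,.07),('panR front',390,240,.07),
 ('housFL',222,301,.038),('hFR',415,300,.038),('hBL',207,70,.038),('hBR',425,68,.038),
 ('coupF L',255,387,zt),('coupF R',374,387,zt),('cL',237,5,zt),('cR',390,5,zt),('cL',243,240,zt),('cR',385,240,zt)): r(n,u,v,z)
print(tcp)
E
```

```text
panR [ 0.6366 -0.3217] rel pan 38.9 -38.2
panR [ 0.5846 -0.3318] rel pan -14.0 -38.9
panR front [ 0.5639 -0.3362] rel pan -35.2 -39.6
housFL [ 0.4952 -0.2473] rel pan -86.9 60.2
hFR [ 0.5188 -0.372 ] rel pan -86.0 -66.7
hBL [ 0.6375 -0.2194] rel pan 58.1 62.2
hBR [ 0.662  -0.3434] rel pan 60.0 -64.2
coupF L [ 0.5082 -0.2812] rel pan -80.2 24.5
coupF R [ 0.5171 -0.3299] rel pan -80.1 -24.9
cL [ 0.6495 -0.2546] rel pan 63.5 25.4
cR [ 0.6585 -0.3035] rel pan 63.7 -24.3
cL [ 0.5708 -0.2698] rel pan -16.6 24.6
cR [ 0.5796 -0.3177] rel pan -16.5 -24.2
[ 0.53247656 -0.30160976  0.10988246]
```

The wrist view agrees: the coupon is centred to about 1 mm on the pan and level. I'm lowering with a −1 mm y tweak.

Call:
{"method": "servo_tool", "body": {
  "moves": [
    {"x": 0,"y": -0.1,"z": -1,"rx": 0,"ry": 0,"rz": 0,"jaw": 0.4},
    {"x": 0,"y": -0.1,"z": -2.5,"rx": 0,"ry": 0,"rz": 0,"jaw": 0.4},
    {"x": 0,"y": -0.1,"z": -4,"rx": 0,"ry": 0,"rz": 0,"jaw": 0.4},
    {"x": 0,"y": -0.1,"z": -5,"rx": 0,"ry": 0,"rz": 0,"jaw": 0.4},
    {"x": 0,"y": -0.1,"z": -5.4,"rx": 0,"ry": 0,"rz": 0,"jaw": 0.4},
    {"x": 0,"y": -0.1,"z": -5.5,"rx": 0,"ry": 0,"rz": 0,"jaw": 0.4},
    {"x": 0,"y": -0.1,"z": -5.5,"rx": 0,"ry": 0,"rz": 0,"jaw": 0.4}
  ]
}}

```text
time_s: 14.4
position: [0.5324, -0.3032, 0.0549]
tool_rot: [0.996, 0.09, 0.0, 0.0]
contact_force: [0.2, -0.7, -0.8]
width: 0.0479
```

```bash
python3 - <<'E'
from h import *
s=read_state();print(s['time_s'],s['position'],s['contact_force'],s['ft_torque'],s['width'])
p=camera('scene')
cv2.imwrite('pics/s11c.png',cv2.resize(p['color'][130:250,340:500,::-1],None,fx=4.8,fy=4.8,interpolation=cv2.INTER_CUBIC))
E
```

```text
14.4 [ 0.53244764 -0.30322242  0.05493455] [ 0.1711226  -0.66869384 -0.80019037] [-0.00030002  0.021629    0.00659368] 0.047928721027202886
```

View pics/s11c.png

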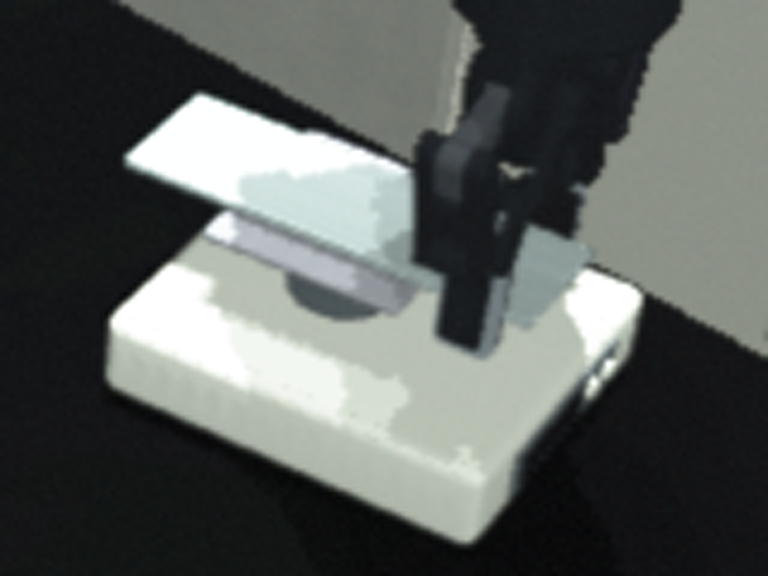

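Call:
{"method": "servo_tool", "body": {
  "moves": [
    {"x": 0,"y": 0.05,"z": -0.1,"rx": 0,"ry": 0,"rz": 0,"jaw": 0.4},
    {"x": 0,"y": 0.05,"z": -0.2,"rx": 0,"ry": 0,"rz": 0,"jaw": 0.4},
    {"x": 0,"y": 0.05,"z": -0.3,"rx": 0,"ry": 0,"rz": 0,"jaw": 0.4},
    {"x": 0,"y": 0.05,"z": -0.3,"rx": 0,"ry": 0,"rz": 0,"jaw": 0.4},
    {"x": 0,"y": 0.05,"z": -0.3,"rx": 0,"ry": 0,"rz": 0,"jaw": 0.4}
  ]
}}

```text
time_s: 15.08
position: [0.5323, -0.3026, 0.0515]
tool_rot: [0.996, 0.09, 0.0, -0.0]
contact_force: [-0.4, 1.0, -0.6]
width: 0.0485
```

```bash
python3 - <<'E'
from h import *
s=read_state();print(s['time_s'],s['position'],s['contact_force'],s['ft_torque'],s['width'])
p=camera('scene')
cv2.imwrite('pics/s12c.png',cv2.resize(p['color'][130:250,340:500,::-1],None,fx=4.8,fy=4.8,interpolation=cv2.INTER_CUBIC))
E
```

```text
15.075 [ 0.53226313 -0.30260304  0.05154   ] [-0.44682659  1.00210829 -0.62000893] [ 0.00127949 -0.00318803  0.06513821] 0.04849925281897854
```

View pics/s12c.png

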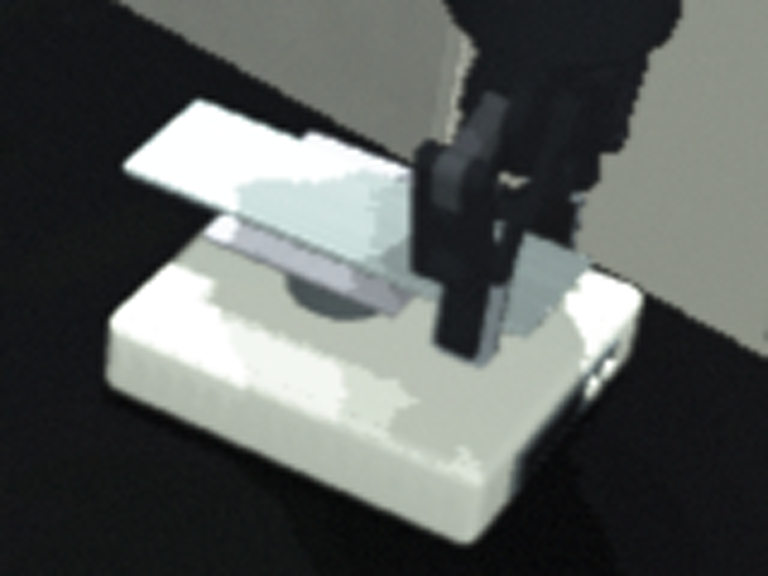

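Call:
{"method": "servo_tool", "body": {
  "moves": [
    {"x": 0,"y": 0,"z": -0.05,"rx": 0,"ry": 0,"rz": 0,"jaw": 0.4},
    {"x": 0,"y": 0,"z": -0.1,"rx": 0,"ry": 0,"rz": 0,"jaw": 0.4},
    {"x": 0,"y": 0,"z": -0.15,"rx": 0,"ry": 0,"rz": 0,"jaw": 0.4},
    {"x": 0,"y": 0,"z": -0.15,"rx": 0,"ry": 0,"rz": 0,"jaw": 0.4}
  ]
}}

```text
time_s: 15.62
position: [0.5323, -0.3026, 0.05]
tool_rot: [0.996, 0.09, 0.0, 0.0]
contact_force: [-0.0, -1.0, 0.6]
width: 0.0482
```

```bash
python3 - <<'E'
from h import *
F=[];T=[]
for i in range(4):
    p=camera('scene'); s=read_state(); F.append(s['contact_force']);T.append(s['ft_torque'])
print(s['time_s'],s['position'],np.round(F,2).tolist(),np.mean(T,0))
cv2.imwrite('pics/s13c.png',cv2.resize(p['color'][130:250,340:500,::-1],None,fx=4.8,fy=4.8,interpolation=cv2.INTER_CUBIC))
E
```

```text
15.825 [ 0.53230023 -0.30262647  0.05007298] [[-0.52, 0.77, 0.57], [-0.99, 0.43, 0.44], [-0.12, 0.2, 0.7], [0.29, 0.16, -0.03]] [ 0.03923001 -0.00812232  0.00444887]
```

View pics/s13c.png

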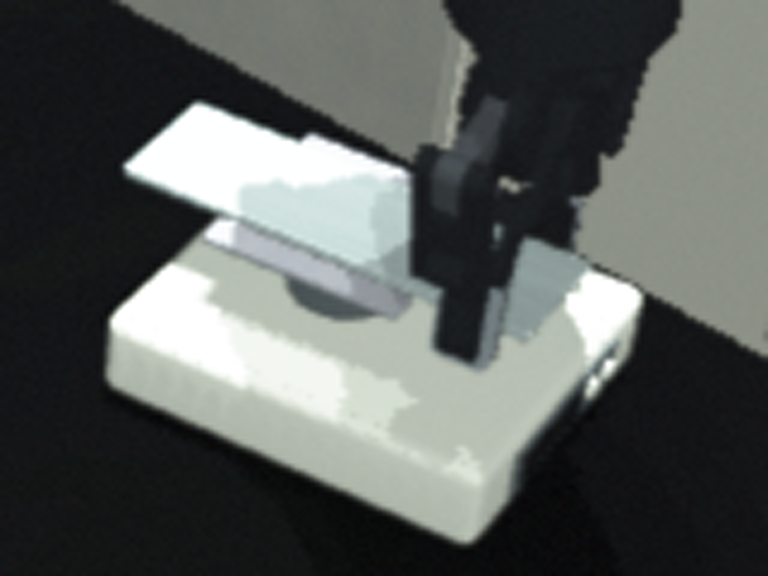

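The wrist force went from −1.2 N to about +0.4 N, so the pan now carries the coupon's weight with very little extra. Releasing.

Call:
{"method": "servo_tool", "body": {
  "moves": [
    {"x": 0,"y": 0,"z": 0,"rx": 0,"ry": 0,"rz": 0,"jaw": 0.6},
    {"x": 0,"y": 0,"z": 0,"rx": 0,"ry": 0,"rz": 0,"jaw": 0.7},
    {"x": 0,"y": 0,"z": 0,"rx": 0,"ry": 0,"rz": 0,"jaw": 0.78},
    {"x": 0,"y": 0,"z": 0,"rx": 0,"ry": 0,"rz": 0,"jaw": 0.78},
    {"x": 0,"y": 0,"z": 0,"rx": 0,"ry": 0,"rz": 0,"jaw": 0.78}
  ]
}}

```text
time_s: 16.45
position: [0.5322, -0.3026, 0.0499]
tool_rot: [0.996, 0.09, -0.0, -0.0]
contact_force: [-0.3, -0.5, 0.0]
width: 0.0667
```

```bash
python3 - <<'E'
from h import *
s=read_state();print(s['time_s'],s['position'],s['contact_force'],s['width'])
p=camera('scene')
cv2.imwrite('pics/s14c.png',cv2.resize(p['color'][130:250,340:500,::-1],None,fx=4.8,fy=4.8,interpolation=cv2.INTER_CUBIC))
p=camera('wrist'); save(p,'w14')
E
```

```text
16.45 [ 0.53222459 -0.30257036  0.0499452 ] [-0.34220939 -0.53307231  0.01924068] 0.06669303727094227
```

View pics/s14c.png

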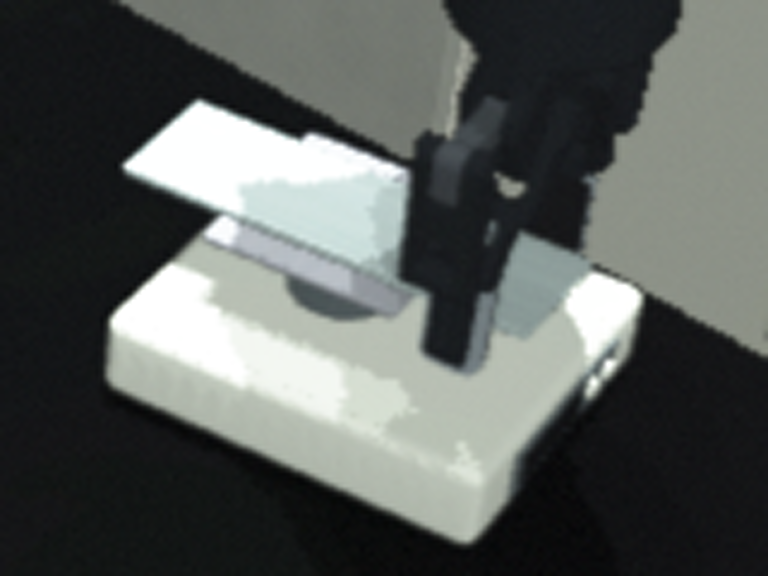

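View pics/w14.png

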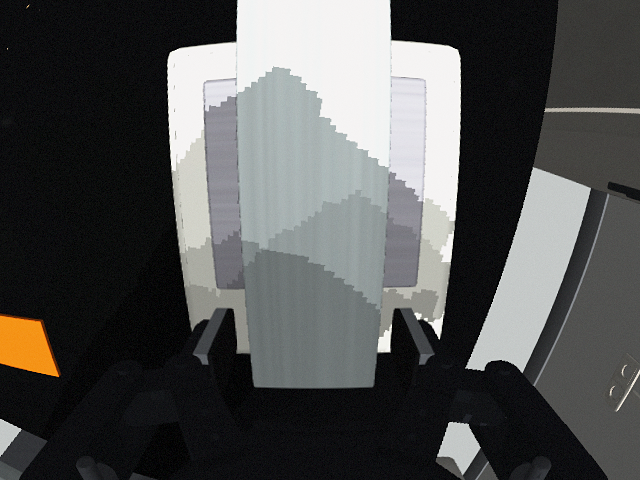

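The coupon lies on the pan with similar margins on both sides (about 31 px left, 35 px right). Both pads are clear, so I'm retreating straight up.

Call:
{"method": "servo_tool", "body": {
  "moves": [
    {"x": 0,"y": 0,"z": 1,"rx": 0,"ry": 0,"rz": 0,"jaw": 0.78},
    {"x": 0,"y": 0,"z": 3,"rx": 0,"ry": 0,"rz": 0,"jaw": 0.78},
    {"x": 0,"y": 0,"z": 6,"rx": 0,"ry": 0,"rz": 0,"jaw": 0.78},
    {"x": 0,"y": 0,"z": 11,"rx": 0,"ry": 0,"rz": 0,"jaw": 0.78},
    {"x": -4,"y": 0,"z": 15,"rx": 0,"ry": 0,"rz": 0,"jaw": 0.78},
    {"x": -10,"y": -1,"z": 18,"rx": 0,"ry": 0,"rz": 0,"jaw": 0.78},
    {"x": -16,"y": -2,"z": 18,"rx": 0,"ry": 0,"rz": 0,"jaw": 0.78},
    {"x": -20,"y": -4,"z": 18,"rx": 0,"ry": 0,"rz": 0,"jaw": 0.78},
    {"x": -20,"y": -4,"z": 18,"rx": 0,"ry": 0,"rz": 0,"jaw": 0.78},
    {"x": -20,"y": -4,"z": 18,"rx": 0,"ry": 0,"rz": 0,"jaw": 0.78}
  ]
}}

```text
time_s: 17.8
position: [0.3325, -0.3427, 0.2306]
tool_rot: [0.996, 0.09, 0.0, 0.0]
contact_force: [0.2, -0.4, -0.2]
width: 0.0665
```

```bash
python3 - <<'E'
from h import *
s=read_state();print(s['time_s'],s['position'],s['contact_force'])
p=camera('scene'); save(p,'s15')
p=camera('top'); save(p,'t15')
E
```

```text
17.8 [ 0.33250249 -0.34267503  0.23060432] [ 0.19479002 -0.36333679 -0.2280458 ]
```

View pics/s15.png

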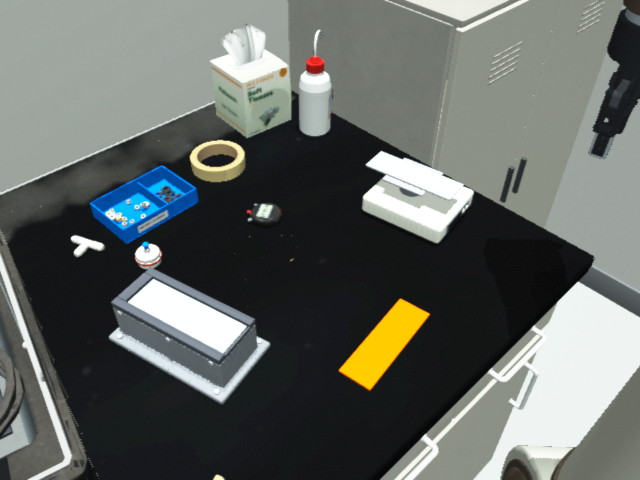

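View pics/t15.png

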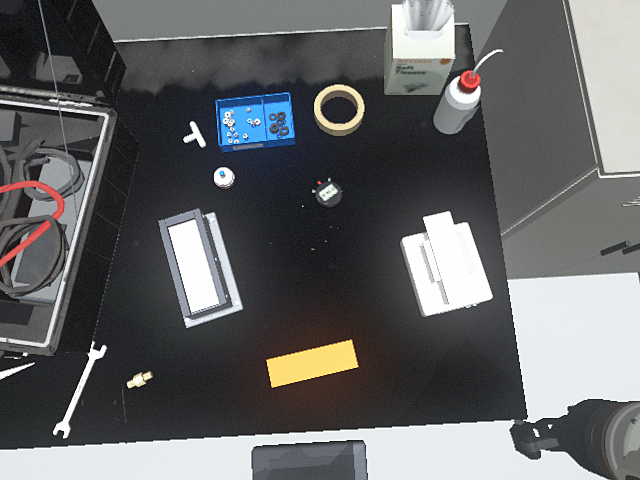

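The coupon is on the pan at about (452,258) in the top view. The stopwatch, cassette, lower coupons and orange plate look unmoved. One numeric check before handing in.

```bash
python3 - <<'E'
from h import *
p=camera('top')
cv2.imwrite('pics/t16c.png',cv2.resize(p['color'][205:320,390:500,::-1],None,fx=5,fy=5,interpolation=cv2.INTER_CUBIC))
a=cv2.imread('pics/top0.png').astype(int); b=p['color'][:,:,::-1].astype(int); d=np.abs(a-b).max(2)>40
for n,(x0,y0,x1,y1) in dict(watch=(305,175,350,215),cass=(208,160,242,192),orange=(260,335,365,392),mag=(155,200,250,330)).items(): print(n,d[y0:y1,x0:x1].sum())
E
```

```text
watch 0
cass 0
orange 0
mag 156
```

View pics/t16c.png

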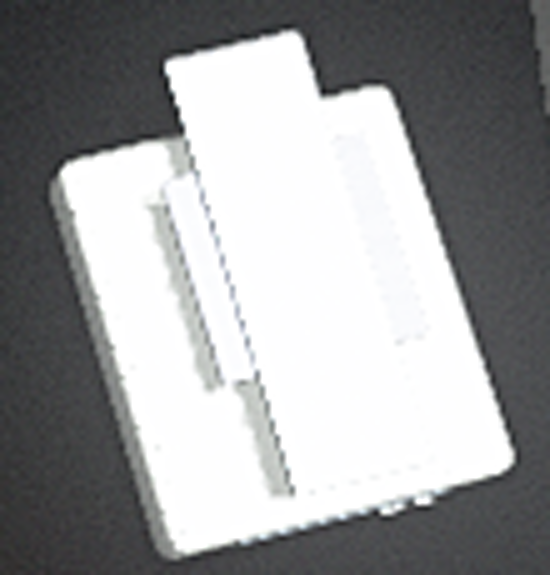

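```bash
python3 - <<'E'
from h import *
p=camera('top')
q=[onz(p,u/5+390-.4,v/5+205-.4,.0725)[:2] for u,v in ((165,62),(301,31),(290,497))]
c=(q[1]+q[2])/2; a=np.radians(10.5); d=c-np.array([.592,-.2915]); print(c, d@[np.cos(a),np.sin(a)], d@[-np.sin(a),np.cos(a)], np.degrees(np.arctan2(*(q[0]-q[2])[::-1])))
print(hand_in())
E
```

```text
[ 0.59077429 -0.29029783] -0.0009861111375378676 0.0014054054968994961 9.488852717751461
the job is handed in; nothing more can be done
None
```

The top coupon is on the balance's pan and the job is handed in, after about 18 s of the 54 s allowed.

- **Slide:** I pressed with 6 to 8 N and slid the coupon out until it overhung by about 49 mm, still flat on the stack.
- **Grip and lift:** I let go, then gripped the overhanging end by its long edges and lifted it off. It stayed level to within about 1°.
- **Placing:** I set it down with about 1.5 N on the pan before releasing, far below the roughly 9 N overload.

**Last checks**
- The coupon sits flat and within about 1 to 1.5 mm of the pan's centre. Its yaw is within about 1° of the balance's.
- The gripper is clear of everything.
- Before/after pictures show no change at the stopwatch, the cassette or the orange look-alike.
- At the magazine, 156 pixels changed. I put this down to the removed coupon exposing the one below; the lower coupons look unmoved in the pictures, but I did not measure them.
- I did not read the pan's sinking directly; I judged it only from the wrist force and the pictures.

Nothing failed in these checks. My first two move calls were refused because the rows left out some of the keys, so they moved nothing.

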